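# Put the bench things back on their own plates

### The job

The tape roll, the stapler and the battery pack have been put down on one another's parking plates. Put each one back on the plate made to its outline (tape roll on the round plate, stapler on the long narrow plate, battery pack on the compact rectangular plate), upright, centred within the plate's outline, and the stapler and the battery lined up lengthways with theirs; either end may lead. The empty square cork mat is free for setting one aside on the way; leave the glue stick, the box cutter and the marker pen where they are.

Things in the scene. Friction and masses are not known exactly. Their poses are not given: they have to be found in the camera images.
- tape_roll: Roll of clear (cream) packing tape lying flat: 112 mm across, 48 mm high, 200 g nominal, rigid. Open bore about 66 mm across, so the wall of tape is 22 mm thick with its middle 45 mm from the axis: pinch the wall from above, one finger in the bore. Origin: centre of the underside (1 mm below the surface it rests on); z up along the axis; yaw arbitrary. Starts on long_plate.
- stapler: Blue and black desk stapler, 150 mm long (x), 36 mm wide (y), 48 mm high, 190 g nominal. Origin: centre of the underside; x lengthways, z up. Base 36 mm wide and 9 mm high; above it the arm is 26 mm wide (y) from 26 to 48 mm above the underside and does not move. Grasp the arm across y over the origin. Starts on compact_plate, roughly along it.
- battery: Black scanner battery pack lying flat, 76 mm long (x), 38 mm wide (y), 21 mm high, 180 g nominal. Origin: centre of the underside; x lengthways, z up. Grasp across y over the origin. Starts on round_plate.
- long_plate: Home of the stapler: long narrow grey plate with dark edge, 174 mm (x) by 60 mm (y), 6 mm thick, flat without rim. Origin: centre of its underside on the bench; x lengthways; top at z = 6 mm. The four plates and mats are fixed; their places are shuffled among four spots in an arc across the bench and vary by some cm; yaw within 0.35 rad of +x.
- compact_plate: Home of the battery: compact rectangular grey plate with dark edge, 100 mm (x) by 62 mm (y), 6 mm thick, flat without rim. Origin: centre of its underside; x lengthways; top at z = 6 mm. Fixed.
- round_plate: Home of the tape roll: round grey plate with dark edge, 138 mm across, 6 mm thick, flat without rim. Origin: centre of its underside; top at z = 6 mm. Fixed.
- spare_mat: Empty square mat, cork with a black rubber edge, 120 mm by 120 mm, 6 mm thick, flat: the free spot for setting one thing aside. Origin: centre of its underside; sides along x and y; top at z = 6 mm. Fixed.
- glue_stick: Bystander: glue stick standing upright, 27 mm across, 88 mm high, white with green cap; loose. Origin: centre of its underside. It stands beyond the plates near y = 0.
- box_cutter: Bystander: yellow box cutter lying flat beyond the plates at the robot's right, 150 mm (x) by 21 mm by 17 mm; loose. Origin: centre of its underside.
- marker: Bystander: white marker pen with a blue cap lying flat beyond the plates at the robot's left, 17 mm (x) by 135 mm (y) by 16 mm; loose. Origin: centre of its underside.
Things that resemble listed ones, but are neither listed nor needed, are in the scene too. Of the things that look like the tape_roll, the larger one is meant.

How it is judged:
At the end, for the whole second after the job is handed in: Tape roll on the round plate, stapler on the long plate, battery on the compact plate: each within 15 mm of the plate's centre, resting flat and upright on it, at rest and released; stapler and battery lengthways along their plates within 0.25 rad, either way round (horizontal distance between tape_roll and round_plate below 0.015 m and z of tape_roll in the frame of round_plate between 0.002 and 0.011 m and angle between each of tape_roll, stapler, battery's own z axis and vertical below 0.1 rad and linear speed of each of tape_roll, stapler, battery below 0.01 m/s and angular speed of each of tape_roll, stapler, battery below 0.1 rad/s and horizontal distance between stapler and long_plate below 0.015 m and z of stapler in the frame of long_plate between 0.002 and 0.011 m and angle between the x axis of stapler and the x axis of long_plate, either way round below 0.25 rad and horizontal distance between battery and compact_plate below 0.015 m and z of battery in the frame of compact_plate between 0.002 and 0.011 m and angle between the x axis of battery and the x axis of compact_plate, either way round below 0.25 rad); the robot touches nothing.
It fails at once if the glue stick is shifted by more than 30 mm or tipped (distance of glue_stick from where it was at the start of the episode above 0.03 m or angle between glue_stick's own z axis and vertical above 0.5 rad).
It fails at once if the box cutter is shifted by more than 30 mm (distance of box_cutter from where it was at the start of the episode above 0.03 m).
It fails at once if the marker is shifted by more than 30 mm (distance of marker from where it was at the start of the episode above 0.03 m).
It also fails if it takes over 104 s, if anything falls off the work surface, if the arm or the gripper's body presses on something with over 40 N, if the wrist force passes 120 N, or if a joint passes its speed limit or range.

### The arm

A 7-joint arm with a two-finger parallel gripper is mounted at the origin on a cart in front of the work surface, level with it; the furniture and walls round the work are solid. World frame = base frame: x ahead of the robot, y to its left, z up, the work surface at z = 0. Lengths are in m, angles in rad, forces in N, time in s.
With the tool pointing down it reaches from about 0.4 to 0.875 m from the base axis. Payload 19.3 kg.
Tool frame: the origin (TCP) lies midway between the tips of the shut fingers; the grasp point (between the pads) lies grasp_offset behind it (grasp_offset is the distance from the TCP to the grasp point, in m); z points along the fingers, y is the line along which they close (so a half turn about z gives the same grasp; the last joint's range is limited). The gripper opens to 85 mm and grips with 20 to 120 N. Pads are 22 mm wide; open, the fingers measure 114 mm over their backs; the gripper's body (76 mm by 85 mm) begins 54 mm behind the grasp point. The pads swing forward as they close: fully open they stand 13 mm farther back than shut.
Start: joints at [-1.243, 0.521, -0.036, 1.599, 0.021, 1.021, -0.113], TCP at [0.242, 0.576, 0.231] pointing down, gripper open.
Joint ranges: [-2.91, 2.91], [-0.3, 2.13], [-1.5, 1.42], [0.17, 2.43], [-1.26, 4.41], [0.16, 1.93], [-2.52, 2.52]. Speed limits (rad/s): [1.89, 1.89, 2.39, 2.39, 3.01, 3.01, 3.01].

### API

Orientations are given as a rotation vector (axis times angle).
In Python, from workcell import read_state, snapshot, close_job, recognise, tip_of, grasp_offset gives the robot as it stands.
- The arm moves only by the tool hand_motion, called after "Emit:" as name([rows], argument=value, ...), one row to a line, values as JSON. Schema: {"type":"object","properties":{"ticks":{"type":"array","items":{"type":"array","prefixItems":[{"type":"array","items":{"type":"number"},"minItems":3,"maxItems":3},{"type":"array","items":{"type":"number"},"minItems":3,"maxItems":3},{"type":"number"}],"minItems":3,"maxItems":3},"minItems":1,"maxItems":8},"squeeze":{"type":"number"},"only":{"type":"string"},"quiet":{"type":"boolean"},"lines":{"type":"string"}},"required":["ticks"],"additionalProperties":false}. ticks is a list of rows, 1 to 8 of them, each written [[dx, dy, dz], [rx, ry, rz], opening]: dx, dy, dz in shares of the most that a row can go, 1 being 62.5 mm, then a rotation vector rx, ry, rz in fractions of the full range, 1 being 4 rad, then the finger opening in m; each row shifts and turns the commanded pose from where the row before left it, along the tool's axes as they then stand; what a row does not reach is not made up. A row lasts 1/8 s, in which the tool goes at most 0.0625 m and 0.188 rad, less where a joint would pass 70% of its speed; a pose out of reach is approached as far as the arm can. The fingers move at their own pace and stop on an object; squeeze is the grip in N (left out, the last holds). Time passes only in rows, so rows that do not move let the fingers close. The tool returns the time, the measured TCP pose, the force, the opening and the grip force at its end. only (a regular expression) keeps the lines of the reply that match it, lines (a string "A,B") keeps lines A to B, and quiet returns only ok. Input that does not fit is refused with a message, and nothing moves.
- read_state(): the state, without advancing time (a new reading comes with each control period).
- snapshot(name): name is "side" or "top"; returns a dict with "pixels" (400x640x3 uint8, red, green, blue), "mtx" (3x3 intrinsics, pixels), "cam_to_world" (4x4, takes a point from camera to world coordinates). Camera axes: x right, y up, looking along -z (the intrinsics and any distortion apply to the point x, -y, -z); pixel columns grow to the right and rows downward; lengths in m; the calibration is good to about 2 mm. A picture is of the moment at which its call begins. There is no depth.
- close_job(): hands the job in; it is judged then, once.
Trained networks look in a picture, given as the dict that the camera call returned (one of the last four; its "shot" number tells which), for a name from the list of things; names that differ only in an ending like _2 or _b are one class to them, and where a whole thing is asked for, a point or a joint stands for the part that bears it (a point fixed in the world has none). Each returns a list of dicts, best first, with "score" (0 to 1); they miss things now and then, are a little off and sometimes report something else, mostly with a low value. They report only what shows in the picture. A call takes as long as a camera call. They do not tell look-alikes from the thing itself.
- recognise(picture, label): "location" ([x, y, z] in m, in world coordinates, good to about 4 mm: the middle of the surface that is visible of it).
- tip_of(picture, label): "location" ([x, y, z] in m, in world coordinates, good to about 4 mm: a listed point, or the origin of a listed thing).
The state is a dict: "time_s": time; "joint_positions": joint angles; "qvel": joint speeds; "joint_efforts": joint torques, N m; "eef_pos": TCP position; "ee_rot": TCP orientation; "contact_force": force on the tool from outside, world axes, zero at the start; "torque": the same for the moment, N m; "width": finger opening in m; "grip_force": force on a finger pad.
Only numpy, scipy, OpenCV 4.12 (cv2) and the standard library are available. Lean on these libraries where they do the work, as an engineer would, in place of code of your own. Each camera call takes 0.05 s, during which the arm holds its last target. There are 200 camera calls.

## Working session

There is one attempt and no reset: what is moved stays moved. The work goes in short steps, Python scripts to look and compute and a tool call to move; the robot and the scene stay as the last step left them, time stands still between calls to the robot, and variables do not carry over. Pictures are saved under pics/ and viewed, at most 14 in all, crops included, and the job is handed in when it is done.

```bash
mkdir -p pics; ls; cat > h.py <<'E'
import numpy as np, cv2
from workcell import *
def save(s,n): cv2.imwrite('pics/'+n+'.png',cv2.cvtColor(s['pixels'],cv2.COLOR_RGB2BGR))
E
python3 - <<'E'
from h import *
s=read_state(); print({k:np.round(v,3) for k,v in s.items()}); print(grasp_offset)
for n in('top','side'):
    p=snapshot(n); save(p,n+'0'); print(n,{k:(v if k!='pixels' else 0) for k,v in p.items()})
    for l in 'tape_roll stapler battery long_plate compact_plate round_plate spare_mat glue_stick box_cutter marker'.split():
        print(l,[(np.round(d['location'],3).tolist(),round(d['score'],2)) for d in tip_of(p,l)][:3])
E
```

```text
pics
{'time_s': np.float64(0.0), 'joint_positions': array([-1.243,  0.522, -0.036,  1.6  ,  0.021,  1.021, -0.113]), 'qvel': array([-0.001, -0.   , -0.001,  0.002, -0.   ,  0.001,  0.   ]), 'joint_efforts': array([ 0.0000e+00, -9.2710e+01,  1.9800e+00, -3.6994e+01,  1.8000e-02,
        8.0000e-03, -0.0000e+00]), 'eef_pos': array([0.242, 0.576, 0.231]), 'ee_rot': array([-6.210e-01, -3.079e+00,  2.000e-03]), 'contact_force': array([-0.347,  0.661,  0.658]), 'torque': array([-0.019,  0.002, -0.015]), 'grip_force': np.float64(0.0), 'width': np.float64(0.086)}
0.0187
top {'pixels': 0, 'mtx': array([[374.76393266,   0.        , 322.07533987],
       [  0.        , 374.76393266, 199.35681144],
       [  0.        ,   0.        ,   1.        ]]), 'cam_to_world': array([[-0.0042119 ,  0.99726969, -0.07372539,  0.51410048],
       [-0.99997038, -0.00467533, -0.00611455, -0.00534283],
       [-0.00644255,  0.07369746,  0.99725983,  0.96554503],
       [ 0.        ,  0.        ,  0.        ,  1.        ]]), 'shot': 1}
tape_roll [([0.406, -0.209, -0.002], 0.85), ([0.52, -0.32, 0.003], 0.83)]
stap
[... 680 characters left out ...]
9954352 ,  0.03246305, -0.08974914,  0.47713517],
       [-0.09351009,  0.51988745, -0.84910123, -1.07937847],
       [ 0.01909504,  0.85361771,  0.52054989,  0.70689083],
       [ 0.        ,  0.        ,  0.        ,  1.        ]]), 'shot': 2}
tape_roll [([0.52, -0.319, 0.002], 0.8), ([0.403, -0.208, -0.001], 0.8)]
stapler [([0.557, 0.114, 0.006], 0.61)]
battery [([0.51, 0.32, 0.008], 0.55)]
long_plate [([0.511, -0.316, 0.002], 0.87), ([0.559, 0.114, 0.004], 0.36)]
compact_plate []
round_plate [([0.52, 0.315, -0.0], 0.52)]
spare_mat [([0.588, -0.107, -0.002], 0.73)]
glue_stick []
box_cutter [([0.68, -0.354, 0.002], 0.74), ([0.556, 0.115, 0.006], 0.58)]
marker [([0.699, 0.3, -0.001], 0.44)]
```

View pics/top0.png

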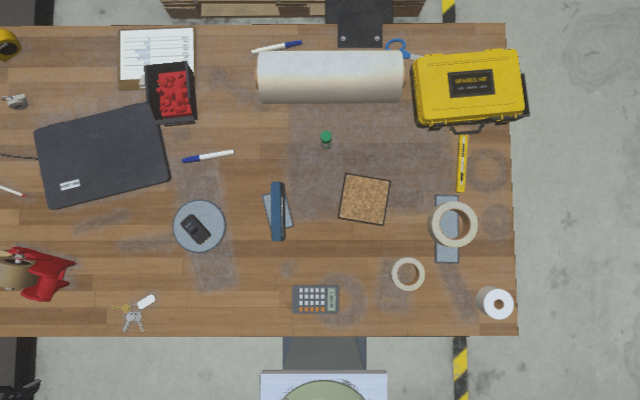

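View pics/side0.png

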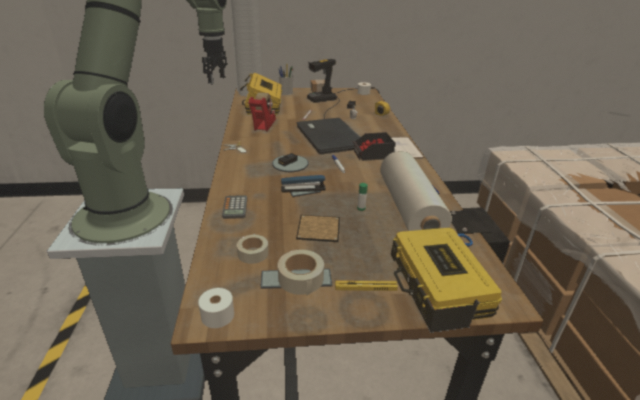

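The top view shows the stapler on the compact plate (277,211), the battery on the round plate (198,226), the big tape roll on the long plate (454,224), the cork mat at (364,199) and a smaller decoy roll at (408,274). The networks agree with this. Next I'll rectify the areas to get the yaws.

```bash
cat >> h.py <<'E'
def proj(s,P):
    T=np.linalg.inv(s['cam_to_world']); P=np.atleast_2d(P)
    c=P@T[:3,:3].T+T[:3,3]; c=c*[1,-1,-1]; q=c@s['mtx'].T
    return q[:,:2]/q[:,2:]
def rect(s,cx,cy,z,hx,hy,k=2000):
    "orthophoto of plane z: up=+x, left=+y, k px/m"
    W,H=int(2*hy*k),int(2*hx*k)
    w=np.array([[cx+hx,cy+hy,z],[cx+hx,cy-hy,z],[cx-hx,cy-hy,z],[cx-hx,cy+hy,z]])
    M=cv2.getPerspectiveTransform(proj(s,w).astype(np.float32),np.float32([[0,0],[W,0],[W,H],[0,H]]))
    return cv2.cvtColor(cv2.warpPerspective(s['pixels'],M,(W,H),flags=cv2.INTER_CUBIC),cv2.COLOR_RGB2BGR)
E
python3 - <<'E'
from h import *
s=snapshot('top')
t=[]
for cx,cy,z in((.556,.114,.006),(.516,.318,.006),(.513,-.317,.006)):
    im=rect(s,cx,cy,z,.11,.065 if cy<.3 else .08,1900)
    h,w=im.shape[:2]
    for i in range(-10,11,2): cv2.putText(im,str(i),(0,int(h/2-i*19)+3),0,.3,(0,255,255))
    cv2.circle(im,(w//2,h//2),2,(0,0,255),-1); t.append(im)
m=np.hstack(t); print(m.shape); cv2.imwrite('pics/m1.png',m)
E
```

```text
(418, 798, 3)
```

View pics/m1.png

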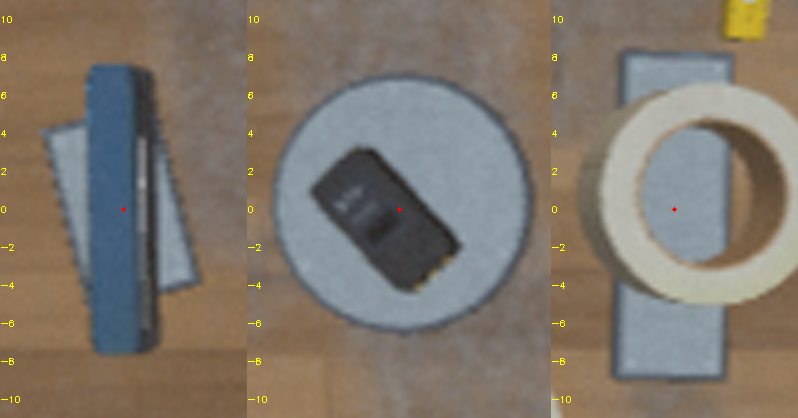

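Rectified view at z=6 mm: the compact plate has corners (43,131) and (200,283), yaw about 0.246. The round plate is centred at (403,204). The long plate's corners are (620,50), (734,54), (613,378) and (723,381), yaw about -0.028. I'll check these hypotheses, and the object poses, with outline overlays.

```bash
cat >> h.py <<'E'
def outline(c,yaw,L,W=None):
    "box L x W or circle of diameter L at c=(x,y,z)"
    if W is None:
        a=np.linspace(0,2*np.pi,60); p=np.c_[np.cos(a),np.sin(a)]*L/2
    else: p=np.array([[1,1],[1,-1],[-1,-1],[-1,1]])*[L/2,W/2]
    R=np.array([[np.cos(yaw),-np.sin(yaw)],[np.sin(yaw),np.cos(yaw)]])
    return np.c_[p@R.T+c[:2],np.full(len(p),c[2])]
def overlay(s,outs,x,y,w,h,k=3):
    im=cv2.cvtColor(s['pixels'][y:y+h,x:x+w],cv2.COLOR_RGB2BGR); im=cv2.resize(im,None,fx=k,fy=k,interpolation=cv2.INTER_CUBIC)
    for i,o in enumerate(outs):
        q=((proj(s,o)+.5-[x,y])*k).astype(np.int32); cv2.polylines(im,[q],True,[(0,0,255),(0,255,0),(0,255,255),(255,0,255)][i%4],1)
    return im
E
python3 - <<'E'
from h import *
O=[outline((.557,.115,.006),.246,.1,.062),outline((.555,.1145,.054),.02,.15,.026),outline((.5186,.316,.006),0,.138),
 outline((.511,.320,.027),.77,.076,.038),outline((.5093,-.316,.006),-.028,.174,.06),outline((.52,-.3195,.053),0,.112),outline((.588,-.107,.006),-.1,.12,.12)]
s=snapshot('top'); s2=snapshot('side')
a=np.hstack([overlay(s,O,165,170,130,85,3),overlay(s,O,330,160,155,110,3)[:255,:400]])
b=np.hstack([overlay(s2,O,245,135,130,95,3)[:270],overlay(s2,O,245,205,135,95,3)[:270]])
W=max(a.shape[1],b.shape[1]); f=lambda i:cv2.copyMakeBorder(i,0,0,0,W-i.shape[1],0)
m=np.vstack([f(a),f(b)]);print(m.shape);cv2.imwrite('pics/m2.png',m)
E
```

```text
(525, 795, 3)
```

View pics/m2.png

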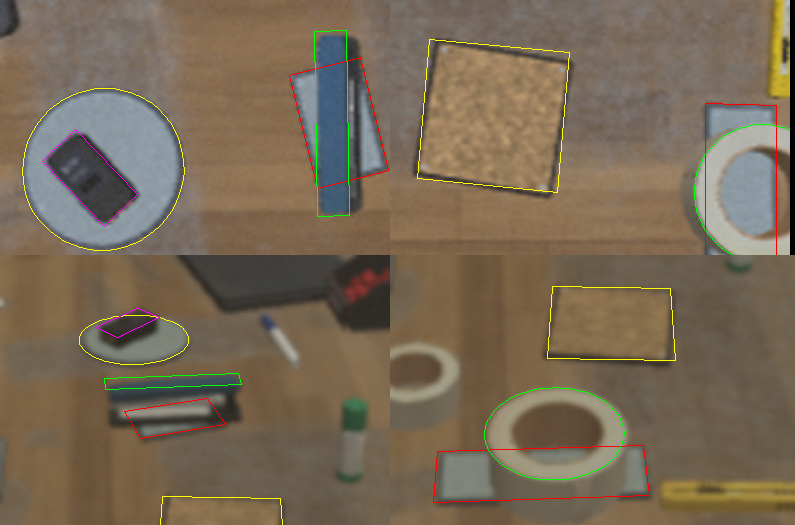

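The overlays fit the plates, battery, stapler and tape in both views. Next I'll plan the move above the battery.

```bash
cat > go.py <<'E'
import sys; from h import *
from scipy.spatial.transform import Rotation as Ro
s=read_state(); p=np.array(s['eef_pos']); R=Ro.from_rotvec(s['ee_rot'])
x,y,z,psi=map(float,sys.argv[1:5]) # psi: wanted heading of tool x, deg
Rt=Ro.from_rotvec(np.pi*np.array([np.cos(np.radians(psi)/2),np.sin(np.radians(psi)/2),0]))
M=R.as_matrix(); d=np.array([x,y,z])-p
print('t',round(s['time_s'],2),'pos',p.round(4),'psi',np.degrees(np.arctan2(M[1,0],M[0,0])).round(1),'w',round(s['width'],4),'j',np.round(s['joint_positions'],2))
print('tool delta now',R.inv().apply(d).round(4),'rot',(R.inv()*Rt).as_rotvec().round(3),'| delta in target axes',Rt.inv().apply(d).round(4))
E
python3 go.py .510 .320 .14 44
```

```text
t 1.25 pos [0.2421 0.5762 0.2313] psi 157.2 w 0.0852 j [-1.24  0.52 -0.04  1.6   0.02  1.02 -0.11]
tool delta now [-0.3462 -0.1324  0.0913] rot [-0.     0.     1.976] | delta in target axes [0.0147 0.3704 0.0913]
```

The manual's scale: shifts go in shares of 62.5 mm and turns go in shares of 4 rad. Converting my numbers, -0.0495 m is -0.792, -0.019 m is -0.304, 0.18 rad / 4 = 0.045.

Emit:
hand_motion([
  [[-0.792, -0.304, 0], [0, 0, 0], 0.085],
  [[-0.792, -0.304, 0], [0, 0, 0], 0.085],
  [[-0.792, -0.304, 0], [0, 0, 0], 0.085],
  [[-0.792, -0.304, 0], [0, 0, 0], 0.085],
  [[-0.792, -0.304, 0.16], [0, 0, 0], 0.085],
  [[-0.792, -0.304, 0.48], [0, 0, 0], 0.085],
  [[-0.792, -0.304, 0.48], [0, 0, 0], 0.085],
  [[0, 0, 0.32], [0, 0, 0.045], 0.085],
], squeeze=40)

```text
time_s: 2.25
eef_pos: [0.5131, 0.3147, 0.14]
ee_rot: [0.908, 3.007, -0.003]
contact_force: [-0.6, 0.9, 0.3]
width: 0.0846
grip_force: 0.0
```

Emit:
hand_motion([
  [[0, 0, 0], [0, 0, 0.045], 0.085],
  [[0, 0, 0], [0, 0, 0.045], 0.085],
  [[0, 0, 0], [0, 0, 0.045], 0.085],
  [[0, 0, 0], [0, 0, 0.045], 0.085],
  [[0, 0, 0], [0, 0, 0.045], 0.085],
  [[0, 0, 0], [0, 0, 0.045], 0.085],
  [[0, 0, 0], [0, 0, 0.045], 0.085],
  [[0, 0, 0], [0, 0, 0.045], 0.085],
])

```text
time_s: 3.25
eef_pos: [0.51, 0.3195, 0.1414]
ee_rot: [-2.663, -1.666, -0.0]
contact_force: [-0.4, -0.4, -1.0]
width: 0.0848
grip_force: 0.0
```

Emit:
hand_motion([
  [[0, 0, 0], [0, 0, 0.045], 0.085],
  [[0, 0, 0], [0, 0, 0.045], 0.085],
])

```text
time_s: 3.5
eef_pos: [0.5101, 0.3195, 0.1413]
ee_rot: [-2.919, -1.162, -0.0]
contact_force: [0.3, -0.4, 0.3]
width: 0.0851
grip_force: 0.0
```

```bash
python3 go.py .510 .320 .010 44
```

```text
t 3.5 pos [0.5101 0.3195 0.1413] psi 43.4 w 0.0851 j [-1.02  0.66  0.55  1.76 -0.44  0.84 -1.08]
tool delta now [ 0.0003 -0.0004  0.1313] rot [-0.   -0.   -0.01] | delta in target axes [ 0.0003 -0.0004  0.1313]
```

In the tool's units: 0.05 m is 0.8, 0.02 m is 0.32.

Emit:
hand_motion([
  [[0, 0, 0.8], [0, 0, 0], 0.085],
  [[0, 0, 0.8], [0, 0, 0], 0.085],
  [[0, 0, 0.32], [0, 0, 0], 0.085],
  [[0, 0, 0.176], [0, 0, 0], 0.085],
  [[0, 0, 0], [0, 0, 0], 0.025],
  [[0, 0, 0], [0, 0, 0], 0.025],
  [[0, 0, 0], [0, 0, 0], 0.025],
  [[0, 0, 0], [0, 0, 0], 0.025],
], squeeze=40)

```text
time_s: 4.5
eef_pos: [0.5105, 0.3198, 0.0116]
ee_rot: [-2.915, -1.171, -0.002]
contact_force: [-2.1, -0.1, 9.2]
width: 0.037
grip_force: 39.9
```

Emit:
hand_motion([
  [[0, 0, 0], [0, 0, 0], 0.025],
  [[0, 0, 0], [0, 0, 0], 0.025],
  [[0, 0, -0.48], [0, 0, 0], 0.025],
  [[0, 0, -0.8], [0, 0, 0], 0.025],
  [[0, 0, -0.8], [0, 0, 0], 0.025],
  [[0, 0, 0], [0, 0, 0], 0.025],
])

```text
time_s: 5.25
eef_pos: [0.5116, 0.3203, 0.1443]
ee_rot: [-2.913, -1.17, -0.009]
contact_force: [-0.2, -0.7, -1.5]
width: 0.0368
grip_force: 41.9
```

```bash
python3 go.py .588 -.107 .140 14
```

```text
t 5.25 pos [0.5116 0.3203 0.1443] psi 43.8 w 0.0368 j [-1.02  0.66  0.55  1.76 -0.45  0.84 -1.07]
tool delta now [-0.2404  0.3615  0.0029] rot [-0.001 -0.006  0.519] | delta in target axes [-0.0292  0.4331  0.0043]
```

In the tool's units: 0.0452 m is 0.7232, -0.03 m is -0.48.

Emit:
hand_motion([
  [[-0.48, 0.7232, 0], [0, 0, 0], 0.025],
  [[-0.48, 0.7232, 0], [0, 0, 0], 0.025],
  [[-0.48, 0.7232, 0], [0, 0, 0], 0.025],
  [[-0.48, 0.7232, 0], [0, 0, 0], 0.025],
  [[-0.48, 0.7232, 0], [0, 0, 0], 0.025],
  [[-0.48, 0.7232, 0], [0, 0, 0], 0.025],
  [[-0.48, 0.7232, 0], [0, 0, 0], 0.025],
  [[-0.48, 0.7232, 0], [0, 0, 0], 0.025],
])

```text
time_s: 6.25
eef_pos: [0.5867, -0.1093, 0.1399]
ee_rot: [-2.915, -1.171, 0.0]
contact_force: [0.3, 0.2, -2.1]
width: 0.0371
grip_force: 41.9
```

Emit:
hand_motion([
  [[0, 0, 0], [0, 0, 0.0433], 0.025],
  [[0, 0, 0], [0, 0, 0.0433], 0.025],
  [[0, 0, 0], [0, 0, 0.0433], 0.025],
  [[0, 0, 0], [0, 0, 0], 0.025],
])

```text
time_s: 6.75
eef_pos: [0.5865, -0.1076, 0.1397]
ee_rot: [3.118, 0.385, -0.002]
contact_force: [1.2, 0.3, -1.5]
width: 0.0368
grip_force: 41.9
```

```bash
python3 go.py .588 -.107 .0125 14
```

```text
t 6.75 pos [ 0.5865 -0.1076  0.1397] psi 14.1 w 0.0368 j [-0.35  0.69  0.66  1.78 -0.54  0.86 -0.77]
tool delta now [ 0.0018 -0.0002  0.1272] rot [0.    0.001 0.001] | delta in target axes [ 0.0016 -0.0002  0.1272]
```

In the tool's units: 0.06 m is 0.96, 0.04 m is 0.64.

Emit:
hand_motion([
  [[0, 0, 0.96], [0, 0, 0], 0.025],
  [[0, 0, 0.64], [0, 0, 0], 0.025],
  [[0, 0, 0.32], [0, 0, 0], 0.025],
  [[0, 0, 0.112], [0, 0, 0], 0.025],
  [[0, 0, 0], [0, 0, 0], 0.025],
  [[0, 0, 0], [0, 0, 0], 0.085],
  [[0, 0, 0], [0, 0, 0], 0.085],
  [[0, 0, 0], [0, 0, 0], 0.085],
])

```text
time_s: 7.75
eef_pos: [0.5871, -0.1078, 0.0138]
ee_rot: [3.118, 0.384, 0.001]
contact_force: [-0.4, -0.2, 0.1]
width: 0.0851
grip_force: 0.0
```

Emit:
hand_motion([
  [[0, 0, -0.48], [0, 0, 0], 0.085],
  [[0, 0, -0.96], [0, 0, 0], 0.085],
  [[0, 0, -0.96], [0, 0, 0], 0.05],
  [[0, 0, 0], [0, 0, 0], 0.045],
])

```text
time_s: 8.25
eef_pos: [0.5887, -0.1083, 0.1676]
ee_rot: [3.117, 0.383, 0.01]
contact_force: [-0.1, 0.6, -1.1]
width: 0.051
grip_force: 0.0
```

```bash
python3 go.py .475 -.3195 .14 90
```

```text
t 8.25 pos [ 0.5887 -0.1083  0.1676] psi 14.0 w 0.051 j [-0.37  0.66  0.69  1.76 -0.52  0.9  -0.78]
tool delta now [-0.1616  0.1773  0.0269] rot [ 0.006 -0.004 -1.326] | delta in target axes [-0.2112 -0.1137  0.0276]
```

In the tool's units: 0.0443 m is 0.7088, -0.0404 m is -0.6464, -0.166 rad / 4 = -0.0415.

Emit:
hand_motion([
  [[-0.6464, 0.7088, 0], [0, 0, 0], 0.045],
  [[-0.6464, 0.7088, 0], [0, 0, 0], 0.045],
  [[-0.6464, 0.7088, 0], [0, 0, 0], 0.045],
  [[-0.6464, 0.7088, 0], [0, 0, 0], 0.045],
  [[0, 0, 0], [0, 0, -0.0415], 0.045],
  [[0, 0, 0], [0, 0, -0.0415], 0.045],
  [[0, 0, 0], [0, 0, -0.0415], 0.045],
  [[0, 0, 0], [0, 0, -0.0415], 0.045],
])

```text
time_s: 9.25
eef_pos: [0.4727, -0.3187, 0.1628]
ee_rot: [-2.818, -1.386, 0.001]
contact_force: [-0.1, -0.3, 0.2]
width: 0.0447
grip_force: 0.0
```

Emit:
hand_motion([
  [[0, 0, 0], [0, 0, -0.0415], 0.045],
  [[0, 0, 0], [0, 0, -0.0415], 0.045],
  [[0, 0, 0], [0, 0, -0.0415], 0.045],
  [[0, 0, 0], [0, 0, -0.0415], 0.045],
  [[0, 0, 0.32], [0, 0, 0], 0.045],
  [[0, 0, 0], [0, 0, 0], 0.045],
])

```text
time_s: 10.0
eef_pos: [0.4721, -0.3184, 0.142]
ee_rot: [-2.218, -2.221, 0.001]
contact_force: [-0.2, -0.1, -0.4]
width: 0.0452
grip_force: 0.0
```

```bash
python3 go.py .475 -.3195 .014 90
python3 - <<'E'
from h import *
for n in('top','side'):
    s=snapshot(n); save(s,n+'1')
    for l in('tape_roll','battery'): print(n,l,[(np.round(d['location'],3).tolist(),round(d['score'],2)) for d in tip_of(s,l)])
E
```

```text
t 10.0 pos [ 0.4721 -0.3184  0.142 ] psi 90.1 w 0.0452 j [ 0.28  0.57  0.29  1.84 -0.23  0.77  0.7 ]
tool delta now [-0.0013  0.0032  0.128 ] rot [-0.002 -0.001  0.002] | delta in target axes [-0.0011  0.0029  0.128 ]
top tape_roll [([0.406, -0.21, -0.001], 0.83), ([0.524, -0.319, 0.004], 0.64), ([0.555, 0.115, 0.006], 0.34)]
top battery [([0.588, -0.109, 0.004], 0.89), ([0.556, 0.121, 0.006], 0.41)]
side tape_roll [([0.522, -0.32, 0.005], 0.87), ([0.404, -0.209, 0.001], 0.86)]
side battery [([0.588, -0.112, 0.007], 0.83), ([0.734, -0.004, 0.001], 0.3)]
```

View pics/side1.png

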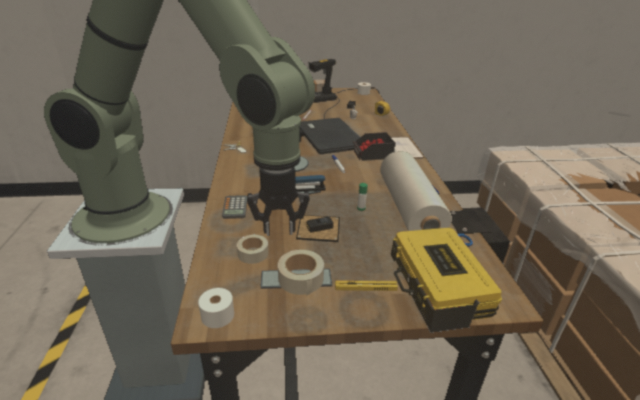

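The battery is on the mat (319,223) and the gripper is over the near wall of the tape roll, with its fingertips at (250-305,230). The tape is at about (0.521,-0.3195), so I'll pinch at x=0.476.

In the tool's units: 0.04 m is 0.64, 0.03 m is 0.48.

Emit:
hand_motion([
  [[-0.016, 0.064, 0.64], [0, 0, 0], 0.045],
  [[0, 0, 0.48], [0, 0, 0], 0.045],
  [[0, 0, 0.48], [0, 0, 0], 0.045],
  [[0, 0, 0.416], [0, 0, 0], 0.045],
  [[0, 0, 0], [0, 0, 0], 0.01],
  [[0, 0, 0], [0, 0, 0], 0.01],
  [[0, 0, 0], [0, 0, 0], 0.01],
  [[0, 0, 0], [0, 0, 0], 0.01],
], squeeze=40)

```text
time_s: 11.3
eef_pos: [0.4773, -0.32, 0.018]
ee_rot: [2.219, 2.223, 0.0]
contact_force: [-0.8, 0.1, -0.9]
width: 0.0192
grip_force: 37.7
```

```bash
python3 go.py .475 -.3195 .2 90
```

```text
t 11.3 pos [ 0.4773 -0.32    0.018 ] psi 90.1 w 0.0192 j [ 0.34  0.76  0.21  1.88 -0.29  0.53  0.75]
tool delta now [ 0.0005 -0.0021 -0.182 ] rot [0.001 0.    0.002] | delta in target axes [ 0.0005 -0.0023 -0.182 ]
```

In the tool's units: -0.05 m is -0.8, -0.03 m is -0.48.

Emit:
hand_motion([
  [[0, 0, 0], [0, 0, 0], 0.01],
  [[0, 0, -0.48], [0, 0, 0], 0.01],
  [[0, 0, -0.8], [0, 0, 0], 0.01],
  [[0, 0, -0.8], [0, 0, 0], 0.01],
  [[0, 0, -0.48], [0, 0, 0], 0.01],
  [[0, 0, 0], [0, 0, 0], 0.01],
])

```text
time_s: 12.05
eef_pos: [0.4778, -0.3204, 0.1795]
ee_rot: [2.217, 2.221, 0.002]
contact_force: [-0.3, -0.1, -2.1]
width: 0.0194
grip_force: 38.2
```

```bash
python3 go.py .475 .3155 .18 90
python3 - <<'E'
from h import *
for n in('top','side'):
    s=snapshot(n); save(s,n+'2')
    for l in('tape_roll','long_plate'): print(n,l,[(np.round(d['location'],3).tolist(),round(d['score'],2)) for d in tip_of(s,l)])
E
```

```text
t 12.05 pos [ 0.4778 -0.3204  0.1795] psi 90.1 w 0.0194 j [ 0.26  0.52  0.32  1.8  -0.21  0.85  0.68]
tool delta now [ 0.6359 -0.0016 -0.0015] rot [0.004 0.002 0.002] | delta in target axes [ 6.359e-01 -2.800e-03 -5.000e-04]
top tape_roll [([0.404, -0.211, -0.001], 0.92), ([0.527, -0.322, 0.168], 0.86)]
top long_plate [([0.514, -0.316, -0.001], 0.9), ([0.699, 0.297, -0.002], 0.2)]
side tape_roll [([0.402, -0.209, 0.002], 0.98)]
side long_plate [([0.513, -0.316, -0.0], 0.96)]
```

View pics/side2.png

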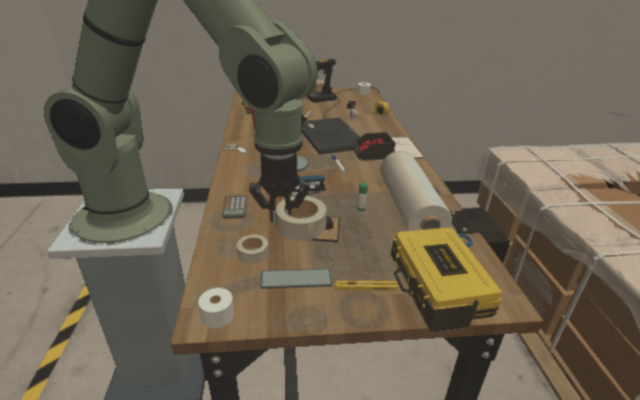

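The tape roll is held level (302,215) and the long plate at (297,279) is clear. Now across to the round plate.

In the tool's units: 0.058 m is 0.928.

Emit:
hand_motion([
  [[0.928, 0, 0], [0, 0, 0], 0.01],
  [[0.928, 0, 0], [0, 0, 0], 0.01],
  [[0.928, 0, 0], [0, 0, 0], 0.01],
  [[0.928, 0, 0], [0, 0, 0], 0.01],
  [[0.928, 0, 0], [0, 0, 0], 0.01],
  [[0.928, 0, 0], [0, 0, 0], 0.01],
  [[0.928, 0, 0], [0, 0, 0], 0.01],
  [[0.928, 0, 0], [0, 0, 0], 0.01],
])

```text
time_s: 13.35
eef_pos: [0.4757, 0.1459, 0.1769]
ee_rot: [-2.219, -2.223, 0.001]
contact_force: [0.8, -0.6, -2.4]
width: 0.0193
grip_force: 38.6
```

Emit:
hand_motion([
  [[0.928, 0, 0], [0, 0, 0], 0.01],
  [[0.928, -0.032, 0], [0, 0, 0], 0.01],
  [[0.896, -0.048, 0], [0, 0, 0], 0.01],
  [[0, 0, 0.8], [0, 0, 0], 0.01],
  [[0, 0, 0.8], [0, 0, 0], 0.01],
  [[0, 0, 0], [0, 0, 0], 0.01],
])

```text
time_s: 14.1
eef_pos: [0.4689, 0.3146, 0.0742]
ee_rot: [-2.219, -2.223, 0.011]
contact_force: [-0.3, 0.6, -1.3]
width: 0.0192
grip_force: 40.0
```

```bash
python3 go.py .4730 .316 .0185 90
python3 - <<'E'
from h import *
for n in('top','side'):
    s=snapshot(n); save(s,n+'3')
    for l in('tape_roll','round_plate'): print(n,l,[(np.round(d['location'],3).tolist(),round(d['score'],2)) for d in tip_of(s,l)])
E
```

```text
t 14.1 pos [0.4689 0.3146 0.0742] psi 90.1 w 0.0192 j [-0.84  0.66  0.2   1.88 -0.21  0.63 -0.51]
tool delta now [0.0016 0.0044 0.0557] rot [-0.005  0.004  0.002] | delta in target axes [0.0014 0.0041 0.0557]
top tape_roll [([0.517, 0.314, 0.06], 0.81), ([0.406, -0.211, 0.001], 0.72)]
top round_plate [([0.513, 0.314, -0.0], 0.86)]
side tape_roll [([0.518, 0.318, 0.065], 0.96), ([0.403, -0.211, -0.001], 0.8)]
side round_plate [([0.519, 0.314, 0.0], 0.68)]
```

In the tool's units: 0.03 m is 0.48, 0.018 m is 0.288.

Emit:
hand_motion([
  [[0.024, 0.04, 0.48], [0, 0, 0], 0.01],
  [[0, 0, 0.288], [0, 0, 0], 0.01],
  [[0, 0, 0.128], [0, 0, 0], 0.01],
  [[0, 0, 0], [0, 0, 0], 0.01],
  [[0, 0, 0], [0, 0, 0], 0.045],
  [[0, 0, 0], [0, 0, 0], 0.045],
])

```text
time_s: 15.15
eef_pos: [0.4736, 0.3179, 0.022]
ee_rot: [2.219, 2.224, 0.002]
contact_force: [-0.6, -0.0, -1.0]
width: 0.045
grip_force: 0.0
```

Emit:
hand_motion([
  [[0, 0, -0.48], [0, 0, 0], 0.045],
  [[0, 0, -0.8], [0, 0, 0], 0.045],
  [[0, 0, -0.96], [0, 0, 0], 0.085],
  [[0, 0, 0], [0, 0, 0], 0.085],
])

```text
time_s: 15.65
eef_pos: [0.475, 0.3188, 0.1659]
ee_rot: [2.219, 2.223, 0.012]
contact_force: [-0.2, -0.2, -0.2]
width: 0.0792
grip_force: 0.0
```

```bash
python3 go.py .555 .1145 .14 1
python3 - <<'E'
from h import *
for n in('top','side'):
    s=snapshot(n); save(s,n+'4')
    for l in('tape_roll','round_plate','stapler'): print(n,l,[(np.round(d['location'],3).tolist(),round(d['score'],2)) for d in tip_of(s,l)])
E
```

```text
t 15.65 pos [0.475  0.3188 0.1659] psi 90.1 w 0.0792 j [-0.87  0.53  0.25  1.82 -0.17  0.81 -0.53]
tool delta now [-0.2045  0.0795  0.0254] rot [ 1.000e-03 -8.000e-03  1.555e+00] | delta in target axes [0.0764 0.2056 0.0259]
top tape_roll [([0.406, -0.209, -0.001], 0.63), ([0.52, 0.319, 0.004], 0.6)]
top round_plate [([0.515, 0.315, 0.0], 0.62)]
top stapler [([0.557, 0.114, 0.005], 0.71)]
side tape_roll [([0.52, 0.321, 0.005], 0.88), ([0.4, -0.21, 0.001], 0.74)]
side round_plate [([0.518, 0.314, -0.002], 0.45)]
side stapler [([0.557, 0.118, 0.005], 0.85)]
```

View pics/top4.png

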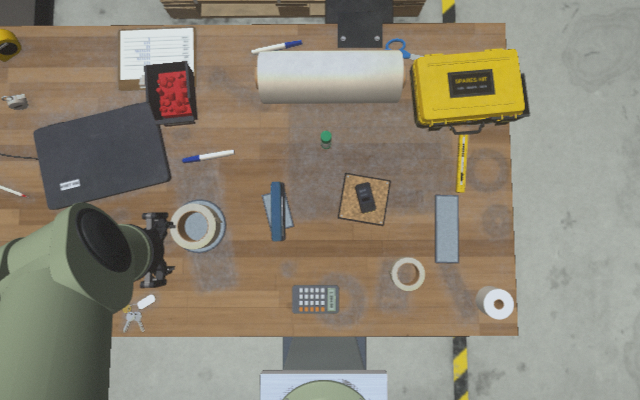

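The tape sits on the round plate (197,226) within a few mm of centre. Next is the stapler.

In the tool's units: -0.051 m is -0.816, 0.02 m is 0.32, 0.173 rad / 4 = 0.0433.

Emit:
hand_motion([
  [[-0.816, 0.32, 0], [0, 0, 0], 0.085],
  [[-0.816, 0.32, 0], [0, 0, 0], 0.085],
  [[-0.816, 0.32, 0], [0, 0, 0], 0.085],
  [[-0.816, 0.32, 0], [0, 0, 0], 0.085],
  [[0, 0, 0], [0, 0, 0.0433], 0.07],
  [[0, 0, 0], [0, 0, 0.0433], 0.07],
  [[0, 0, 0], [0, 0, 0.0433], 0.07],
  [[0, 0, 0], [0, 0, 0.0433], 0.07],
])

```text
time_s: 17.05
eef_pos: [0.5535, 0.1136, 0.1608]
ee_rot: [2.846, 1.331, -0.001]
contact_force: [0.0, -0.0, -0.6]
width: 0.0702
grip_force: 0.0
```

Emit:
hand_motion([
  [[0, 0, 0], [0, 0, 0.0433], 0.07],
  [[0, 0, 0], [0, 0, 0.0433], 0.07],
  [[0, 0, 0], [0, 0, 0.0433], 0.07],
  [[0, 0, 0], [0, 0, 0.0433], 0.07],
  [[0, 0, 0.48], [0, 0, 0.0433], 0.07],
  [[0, 0, 0.48], [0, 0, 0], 0.07],
  [[0, 0, 0], [0, 0, 0], 0.07],
])

```text
time_s: 17.92
eef_pos: [0.5524, 0.1134, 0.0995]
ee_rot: [3.14, 0.025, -0.005]
contact_force: [0.5, 0.3, -0.5]
width: 0.07
grip_force: 0.0
```

```bash
python3 go.py .556 .1145 .024 1
```

```text
t 17.93 pos [0.5524 0.1134 0.0995] psi 0.9 w 0.07 j [-0.72  0.7   0.61  1.89 -0.57  0.74 -1.34]
tool delta now [ 0.0039 -0.0011  0.0755] rot [ 0.002  0.004 -0.001] | delta in target axes [ 0.0036 -0.001   0.0755]
```

In the tool's units: 0.045 m is 0.72, 0.02 m is 0.32.

Emit:
hand_motion([
  [[0.056, -0.016, 0.72], [0, 0, 0], 0.07],
  [[0, 0, 0.32], [0, 0, 0], 0.07],
  [[0, 0, 0.176], [0, 0, 0], 0.07],
  [[0, 0, 0], [0, 0, 0], 0.015],
  [[0, 0, 0], [0, 0, 0], 0.015],
  [[0, 0, 0], [0, 0, 0], 0.015],
  [[0, 0, 0], [0, 0, 0], 0.015],
  [[0, 0, 0], [0, 0, 0], 0.015],
], squeeze=40)

```text
time_s: 18.92
eef_pos: [0.5576, 0.1149, 0.0264]
ee_rot: [-3.141, -0.025, -0.002]
contact_force: [-2.5, -1.9, 8.0]
width: 0.0246
grip_force: 39.2
```

Emit:
hand_motion([
  [[0, 0, -0.48], [0, 0, 0], 0.015],
  [[0, 0, -0.8], [0, 0, 0], 0.015],
  [[0, 0, -0.8], [0, 0, 0], 0.015],
  [[0, 0, 0], [0, 0, 0], 0.015],
])

```text
time_s: 19.42
eef_pos: [0.5587, 0.1152, 0.159]
ee_rot: [-3.139, -0.025, -0.008]
contact_force: [0.0, 0.3, -1.6]
width: 0.0247
grip_force: 40.4
```

```bash
python3 go.py .5093 -.316 .15 -1.6
python3 - <<'E'
from h import *
for n in('top','side'):
    s=snapshot(n); save(s,n+'5')
    for l in('stapler','compact_plate'): print(n,l,[(np.round(d['location'],3).tolist(),round(d['score'],2)) for d in tip_of(s,l)])
E
```

```text
t 19.43 pos [0.5587 0.1152 0.159 ] psi 0.9 w 0.0247 j [-0.77  0.63  0.68  1.84 -0.51  0.85 -1.39]
tool delta now [-0.0563  0.4303  0.0078] rot [-0.002 -0.005  0.044] | delta in target axes [-0.0373  0.4324  0.009 ]
top stapler []
top compact_plate [([0.556, 0.118, 0.001], 0.58)]
side stapler [([0.556, 0.115, 0.134], 0.86), ([0.732, -0.003, -0.006], 0.24)]
side compact_plate [([0.559, 0.117, -0.002], 0.73)]
```

View pics/side5.png

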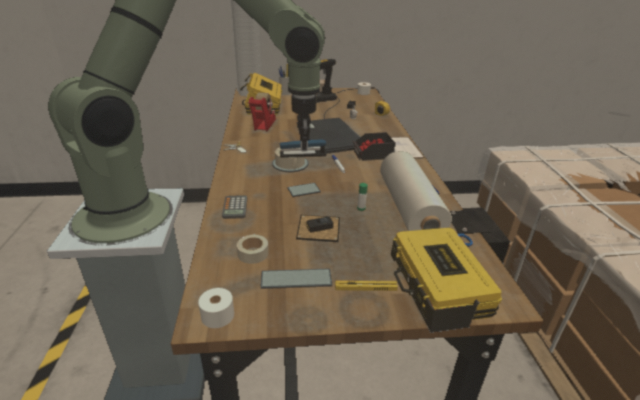

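The stapler is held level (300,150), and the long plate (297,279) and compact plate (303,190) are bare. I'll carry it over and refit the bare plates from the picture already saved.

In the tool's units: 0.0538 m is 0.8608, -0.006 m is -0.096, 0.044 rad / 4 = 0.011.

Emit:
hand_motion([
  [[-0.096, 0.8608, 0], [0, 0, 0], 0.015],
  [[-0.096, 0.8608, 0], [0, 0, 0], 0.015],
  [[-0.096, 0.8608, 0], [0, 0, 0], 0.015],
  [[-0.096, 0.8608, 0], [0, 0, 0], 0.015],
  [[-0.096, 0.8608, 0], [0, 0, 0], 0.015],
  [[-0.096, 0.8608, 0], [0, 0, 0], 0.015],
  [[-0.096, 0.8608, 0], [0, 0, 0], 0.015],
  [[-0.096, 0.8608, 0], [0, 0, 0.011], 0.015],
])

```text
time_s: 20.72
eef_pos: [0.5152, -0.318, 0.1546]
ee_rot: [-3.141, 0.046, 0.002]
contact_force: [1.7, -0.2, -0.8]
width: 0.0249
grip_force: 40.4
```

```bash
python3 - <<'E'
from h import *
s=snapshot('top'); s4=dict(s); s4['pixels']=cv2.cvtColor(cv2.imread('pics/top4.png'),cv2.COLOR_BGR2RGB)
s['pixels'][:]=s['pixels']
for nm,sc,c in(('long',s4,(.51,-.316)),('compact',s,(.557,.115))):
    k=4000; im=rect(sc,*c,.006,.11,.06,k); b=im.astype(int)
    m=((b[...,0]-b[...,2])>0).astype(np.uint8)*255
    m=cv2.morphologyEx(m,cv2.MORPH_OPEN,np.ones((25,25)))
    cs=cv2.findContours(m,0,2)[0]; r=cv2.minAreaRect(max(cs,key=cv2.contourArea)); (u,v),wh,a=r
    print(nm,c[0]+.11-v/k,c[1]+.06-u/k,np.array(wh)/k,a)
E
python3 go.py .5105 -.316 .027 -1.6
```

```text
long 0.5099459228515625 -0.3157574310302734 [0.05844759 0.17272655] 1.366429328918457
compact 0.5574871826171875 0.11531810379028319 [0.09833133 0.06068128] 75.43972778320312
t 20.77 pos [ 0.5127 -0.3257  0.1552] psi -2.2 w 0.0247 j [ 0.05  0.68  0.64  1.74 -0.5   0.89 -0.7 ]
tool delta now [-0.0025 -0.0102  0.1281] rot [ 0.004  0.001 -0.01 ] | delta in target axes [-0.0025 -0.0097  0.1282]
```

In the tool's units: 0.04 m is 0.64, 0.01 m is 0.16.

Emit:
hand_motion([
  [[-0.032, -0.128, 0.64], [0, 0, 0], 0.015],
  [[0, 0, 0.64], [0, 0, 0], 0.015],
  [[0, 0, 0.16], [0, 0, 0], 0.015],
  [[0, 0, 0], [0, 0, 0], 0.015],
])

```text
time_s: 21.28
eef_pos: [0.5139, -0.3085, 0.0653]
ee_rot: [3.141, -0.045, -0.001]
contact_force: [-0.1, -0.1, -1.2]
width: 0.025
grip_force: 40.4
```

```bash
python3 go.py .511 -.316 .0275 -1.6
```

```text
t 21.27 pos [ 0.5139 -0.3085  0.0653] psi -1.6 w 0.025 j [ 0.08  0.78  0.55  1.81 -0.59  0.72 -0.65]
tool delta now [-0.0026  0.0075  0.0378] rot [ 0.     0.001 -0.001] | delta in target axes [-0.0027  0.0075  0.0378]
```

In the tool's units: 0.02 m is 0.32, 0.012 m is 0.192.

Emit:
hand_motion([
  [[-0.0416, 0.12, 0], [0, 0, 0], 0.015],
  [[0, 0, 0.32], [0, 0, 0], 0.015],
  [[0, 0, 0.192], [0, 0, 0], 0.015],
  [[0, 0, 0.08], [0, 0, 0], 0.015],
  [[0, 0, 0], [0, 0, 0], 0.015],
])

```text
time_s: 21.9
eef_pos: [0.5111, -0.3156, 0.0279]
ee_rot: [-3.141, 0.044, 0.001]
contact_force: [-0.4, 0.2, -1.2]
width: 0.025
grip_force: 40.4
```

```bash
python3 go.py .511 -.316 .0275 -1.6
```

```text
t 21.9 pos [ 0.5111 -0.3156  0.0279] psi -1.6 w 0.025 j [ 0.12  0.84  0.5   1.81 -0.62  0.66 -0.61]
tool delta now [-0.0001  0.0004  0.0004] rot [-0.     0.001 -0.   ] | delta in target axes [-0.0001  0.0004  0.0004]
```

In the tool's units: -0.05 m is -0.8, -0.03 m is -0.48.

Emit:
hand_motion([
  [[0, 0, 0.024], [0, 0, 0], 0.015],
  [[0, 0, 0], [0, 0, 0], 0.015],
  [[0, 0, 0], [0, 0, 0], 0.07],
  [[0, 0, 0], [0, 0, 0], 0.07],
  [[0, 0, -0.48], [0, 0, 0], 0.07],
  [[0, 0, -0.8], [0, 0, 0], 0.07],
  [[0, 0, -0.8], [0, 0, 0], 0.07],
  [[0, 0, 0], [0, 0, 0], 0.07],
])

```text
time_s: 22.9
eef_pos: [0.5127, -0.3167, 0.1604]
ee_rot: [3.139, -0.044, 0.008]
contact_force: [0.2, -0.2, -1.3]
width: 0.0698
grip_force: 0.0
```

```bash
python3 - <<'E'
from h import *
for n in('top','side'):
    s=snapshot(n); save(s,n+'6')
    for l in('stapler','battery'): print(n,l,[(np.round(d['location'],3).tolist(),round(d['score'],2)) for d in tip_of(s,l)])
E
python3 go.py .588 -.109 .14 14.3
```

```text
top stapler [([0.511, -0.316, 0.005], 0.82), ([0.588, -0.106, 0.0], 0.75)]
top battery [([0.59, -0.106, 0.003], 0.93)]
side stapler [([0.509, -0.315, 0.004], 0.59)]
side battery [([0.59, -0.11, 0.008], 0.65)]
t 23.2 pos [ 0.5109 -0.3155  0.1559] psi -1.6 w 0.07 j [ 0.03  0.67  0.64  1.76 -0.5   0.89 -0.7 ]
tool delta now [ 0.0712 -0.2085  0.0159] rot [-0.001  0.001 -0.278] | delta in target axes [ 0.1257 -0.181   0.0159]
```

View pics/side6.png

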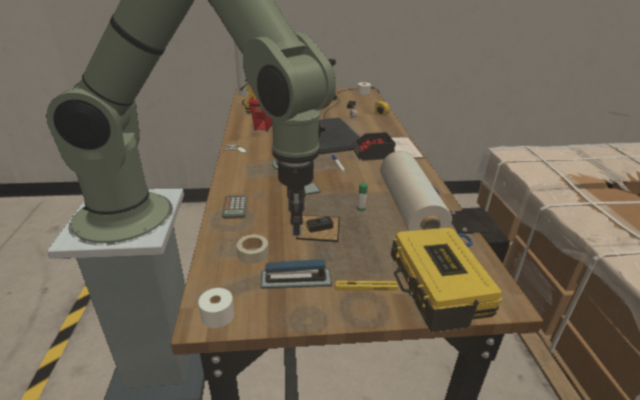

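The stapler is on the long plate (296,273), centred and aligned. I'll fetch the battery from the mat (319,223).

In the tool's units: -0.052 m is -0.832, 0.03 m is 0.48, -0.14 rad / 4 = -0.035.

Emit:
hand_motion([
  [[0.288, -0.832, 0], [0, 0, 0], 0.085],
  [[0.288, -0.832, 0], [0, 0, 0], 0.085],
  [[0.288, -0.832, 0], [0, 0, 0], 0.085],
  [[0.28, -0.832, 0], [0, 0, 0], 0.085],
  [[0, 0, 0], [0, 0, -0.035], 0.085],
  [[0, 0, 0], [0, 0, -0.0345], 0.085],
  [[0, 0, 0.48], [0, 0, 0], 0.085],
  [[0, 0, 0], [0, 0, 0], 0.085],
])

```text
time_s: 24.2
eef_pos: [0.5873, -0.1097, 0.1249]
ee_rot: [-3.117, -0.39, 0.006]
contact_force: [0.0, -0.3, 0.4]
width: 0.0848
grip_force: 0.0
```

```bash
python3 go.py .588 -.1078 .0115 14.1
```

```text
t 24.2 pos [ 0.5873 -0.1097  0.1249] psi 14.3 w 0.0848 j [-0.29  0.69  0.56  1.78 -0.48  0.82 -0.81]
tool delta now [ 0.0015 -0.0015  0.1134] rot [-0.001  0.004  0.003] | delta in target axes [ 0.0011 -0.0016  0.1134]
```

In the tool's units: 0.05 m is 0.8, 0.035 m is 0.56.

Emit:
hand_motion([
  [[0.016, -0.0256, 0.8], [0, 0, 0], 0.085],
  [[0, 0, 0.56], [0, 0, 0], 0.085],
  [[0, 0, 0.32], [0, 0, 0], 0.085],
  [[0, 0, 0.144], [0, 0, 0], 0.085],
  [[0, 0, 0], [0, 0, 0], 0.025],
  [[0, 0, 0], [0, 0, 0], 0.025],
  [[0, 0, 0], [0, 0, 0], 0.025],
  [[0, 0, 0], [0, 0, 0], 0.025],
], squeeze=40)

```text
time_s: 25.2
eef_pos: [0.5898, -0.108, 0.0139]
ee_rot: [3.117, 0.391, 0.002]
contact_force: [-1.8, 1.9, 8.8]
width: 0.0369
grip_force: 39.9
```

Emit:
hand_motion([
  [[0, 0, 0], [0, 0, 0], 0.025],
  [[0, 0, -0.48], [0, 0, 0], 0.025],
  [[0, 0, -0.8], [0, 0, 0], 0.025],
  [[0, 0, -0.8], [0, 0, 0], 0.025],
  [[0, 0, 0], [0, 0, 0], 0.025],
  [[0, 0, 0], [0, 0, 0], 0.025],
])

```text
time_s: 25.95
eef_pos: [0.5889, -0.1075, 0.1425]
ee_rot: [-3.117, -0.392, 0.0]
contact_force: [-0.8, 0.6, -0.7]
width: 0.0367
grip_force: 41.8
```

```bash
python3 go.py .5575 .1153 .14 14.4
```

```text
t 25.95 pos [ 0.5889 -0.1075  0.1425] psi 14.3 w 0.0367 j [-0.3   0.67  0.58  1.77 -0.47  0.85 -0.82]
tool delta now [ 0.0247 -0.2236  0.0026] rot [-0.001  0.    -0.001] | delta in target axes [ 0.0249 -0.2236  0.0025]
```

In the tool's units: -0.056 m is -0.896, 0.05 m is 0.8.

Emit:
hand_motion([
  [[0.096, -0.896, 0], [0, 0, 0], 0.025],
  [[0.096, -0.896, 0], [0, 0, 0], 0.025],
  [[0.096, -0.896, 0], [0, 0, 0], 0.025],
  [[0.096, -0.896, 0], [0, 0, 0], 0.025],
  [[0, 0, 0.8], [0, 0, 0], 0.025],
  [[0, 0, 0.48], [0, 0, 0], 0.025],
  [[0, 0, 0], [0, 0, 0], 0.025],
  [[0, 0, 0], [0, 0, 0], 0.025],
])

```text
time_s: 26.95
eef_pos: [0.5574, 0.1146, 0.0633]
ee_rot: [3.117, 0.39, 0.0]
contact_force: [0.4, 0.5, -1.6]
width: 0.0372
grip_force: 41.7
```

```bash
python3 go.py .5570 .1153 .0145 14.4
python3 - <<'E'
from h import *
s=snapshot('side'); print([(np.round(d['location'],3).tolist(),round(d['score'],2)) for d in tip_of(s,'battery')])
E
```

```text
t 26.95 pos [0.5574 0.1146 0.0633] psi 14.3 w 0.0372 j [-0.66  0.74  0.51  1.89 -0.57  0.66 -1.11]
tool delta now [-0.0002 -0.0008  0.0488] rot [ 0.    -0.    -0.002] | delta in target axes [-0.0002 -0.0008  0.0488]
[([0.515, -0.314, 0.003], 0.59)]
```

The manual's scale: shifts go in shares of 62.5 mm and turns go in shares of 4 rad. Converting my numbers, 0.03 m is 0.48, 0.013 m is 0.208.

Emit:
hand_motion([
  [[0, 0, 0.48], [0, 0, 0], 0.025],
  [[0, 0, 0.208], [0, 0, 0], 0.025],
  [[0, 0, 0.096], [0, 0, 0], 0.025],
  [[0, 0, 0], [0, 0, 0], 0.025],
  [[0, 0, 0], [0, 0, 0], 0.085],
  [[0, 0, 0], [0, 0, 0], 0.085],
  [[0, 0, 0], [0, 0, 0], 0.085],
])

```text
time_s: 27.92
eef_pos: [0.5573, 0.1151, 0.0141]
ee_rot: [-3.117, -0.391, -0.001]
contact_force: [-0.3, 0.0, -0.1]
width: 0.0847
grip_force: 0.0
```

Emit:
hand_motion([
  [[0, 0, -0.32], [0, 0, 0], 0.085],
  [[0, 0, -0.8], [0, 0, 0], 0.085],
  [[0, 0, -0.96], [0, 0, 0], 0.085],
  [[-0.88, 0, -0.32], [0, 0, 0], 0.085],
  [[-0.88, 0, 0], [0, 0, 0], 0.085],
  [[0, 0, 0], [0, 0, 0], 0.085],
])

```text
time_s: 28.68
eef_pos: [0.4473, 0.0872, 0.165]
ee_rot: [-3.115, -0.389, 0.002]
contact_force: [1.4, 0.5, 1.0]
width: 0.085
grip_force: 0.0
```

```bash
python3 - <<'E'
from h import *
S=[snapshot(n) for n in('top','side')]
for s in S:
    for l in('tape_roll','stapler','battery'): print(l,[(np.round(d['location'],3).tolist(),round(d['score'],2)) for d in tip_of(s,l)])
O=[outline((.5575,.1153,.006),.25,.1,.062),outline((.510,-.316,.054),-.028,.15,.026),outline((.5186,.316,.006),0,.138),
 outline((.5575,.1153,.027),.25,.076,.038),outline((.5100,-.316,.006),-.028,.174,.06),outline((.5186,.316,.053),0,.112)]
s,s2=S
a=np.hstack([overlay(s,O,165,170,130,85,3),overlay(s,O,400,180,90,85,3)])
b=np.hstack([overlay(s2,O,245,135,130,80,3),overlay(s2,O,245,235,100,80,3)])
W=max(a.shape[1],b.shape[1]); f=lambda i:cv2.copyMakeBorder(i,0,0,0,W-i.shape[1],0)
cv2.imwrite('pics/m7.png',np.vstack([f(a),f(b)]))
E
```

```text
tape_roll [([0.52, 0.316, 0.004], 0.94), ([0.402, -0.209, -0.005], 0.65), ([0.558, 0.116, 0.0], 0.49)]
stapler [([0.51, -0.316, 0.007], 0.86)]
battery [([0.557, 0.111, 0.003], 0.65)]
tape_roll [([0.404, -0.209, 0.001], 0.97), ([0.518, 0.321, 0.003], 0.62)]
stapler [([0.51, -0.318, 0.003], 0.96)]
battery [([0.558, 0.112, 0.006], 0.54)]
```

View pics/m7.png

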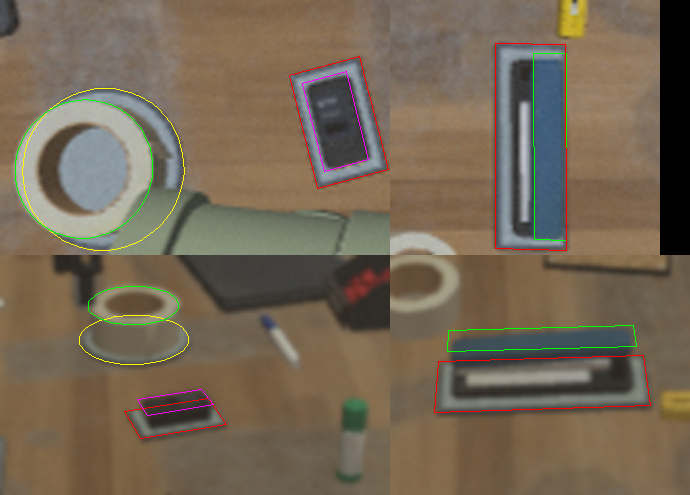

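The outlines match all three: tape at (85,168), battery at (337,122) and stapler at (540,150), each within a few mm of its plate's centre and aligned. The arm is clear, so I'll hand in.

```bash
python3 -c "
from workcell import *
print(close_job())"
```

```text
the job is handed in; nothing more can be done
None
```

The tape roll, stapler and battery pack are each back on their own plate, within a few mm of centre and aligned by the last pictures, and the job was handed in at about 29 s; no verdict came back.

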